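Press the push nut home on a kindling-cart wheel

ROBOT

A 6-joint arm with a two-finger parallel gripper is mounted at the origin on the work surface. World frame = base frame: x ahead of the robot, y to its left, z up, the work surface at z = 0. Lengths are in m, angles in degrees, forces in N, time in s.
With the tool pointing down it reaches from about 0.15 to 0.775 m from the base axis. Payload 6.1 kg.
Tool frame: the origin (TCP) lies midway between the tips of the shut fingers; the grasp point (between the pads) lies grip_point_offset behind it (grip_point_offset is the distance from the TCP to the grasp point, in m); z points along the fingers, x is the direction in which the jaws open and shut, and the axes are right-handed (so a half turn about z gives the same grasp; the last joint's range is limited). The gripper opens to 85 mm and grips with 20 to 120 N. Pads are 22 mm wide; open, the fingers measure 114 mm over their backs; the gripper's body (76 mm by 85 mm) begins 54 mm behind the grasp point. The pads swing forward as they close: fully open they stand 13 mm farther back than shut.
Start: joints at [-77.177, 7.208, -2.269, 80.523, 0, 90], TCP at [0.117, -0.512, 0.231] pointing down, gripper open.
Joint ranges: [-155.77, 155.77], [-54.66, 111.73], [-72.52, 77.12], [-102.08, 115.82], [-83.92, 84.16], [-180, 180]. Speed limits (degrees/s): [136.94, 136.94, 172.46, 180, 180, 180].

INTERFACE

Orientations are given as a 3x3 rotation matrix whose columns are the frame's x, y, z axes.
In Python, from bench import get_obs, snapshot, camera_params, job_done, grip_point_offset gives the robot as it stands.
- The arm moves only by the tool carry_out, never from a script. Its arguments are lists of equal length, an entry for each row: "gripper": the opening, from -1 (shut) to 1 (fully open), so that 0 is half open; "translation": the shift along the tool's x, y, z in mm, a list of three; "twist": the turn, a rotation vector about the tool's x, y, z in rad, a list of three. A call has 1 to 20 rows; each row is the pose to reach, as a shift and turn from the pose measured when the call began, along the tool's axes at that moment; what a row does not reach only later rows make up. A row lasts 1/10 s, in which the tool goes at most 50 mm and 8.59 degrees, less where a joint would pass 70% of its speed; a pose out of reach is approached as far as the arm can. A call with a gripper value outside its range is refused whole. The fingers move at their own pace and stop on an object; "squeeze" is the grip in N (left out, the last holds). Time passes only in rows, so rows that repeat a pose let the fingers close. It gives the time, the measured TCP pose, the force and the opening at its end, in the units of the state.
- get_obs(): the state, without advancing time (a new reading comes with each control period).
- snapshot(name): name is "side" or "top"; returns the picture (420x560x3 uint8, red, green, blue); there is no depth.
- camera_params(name): a dict with "camera_matrix" (3x3 intrinsics, pixels), "R" (3x3) and "t" (3): a world point X has camera coordinates R X + t. Camera axes: x right, y down, z forward; pixel columns grow to the right and rows downward; lengths in m; the calibration is good to about 2 mm. A picture is of the moment at which its call begins. camera_params takes no time and is no camera call.
- job_done(): hands the job in, once; it reports no verdict.
The state is a dict: "t": time; "joints": joint angles; "qd": joint speeds; "joint_torque": joint torques, N m; "eef_pos": TCP position; "orientation": TCP orientation; "wrist_force": force on the tool from outside, world axes, zero at the start; "wrist_torque": the same for the moment, N m; "opening": finger opening in m.
Only numpy, scipy, OpenCV 4.12 (cv2) and the standard library are available. Lean on these libraries where they do the work, as an engineer would, in place of code of your own. Each camera call takes 0.05 s, during which the arm holds its last target.

TASK

The little kindling cart lies on its side; one wheel's push nut has only been started on the end of its axle. Take the metal setting tube, slip it over the end of that axle and press the nut straight down, firmly but without forcing it, until it sits tight on the rubber washer of the wheel, and keep it pressed for a moment. Then lift the tube off and stand it upright on the slate again, touching the nut only with the tube and leaving the jar, the book and the hammer where they are.

Things in the scene. Friction and masses are not known exactly. Their poses are not given: they have to be found in the camera images.
- setter_mid (a point): The setting tube: a plain aluminium tube with two thin dark rings, 32 mm outside diameter, 95 mm long, bore 16 mm right through, 0.16 kg; it starts standing upright on the slate. This point is on its axis half-way up (47.5 mm above its lower end); z runs along the tube.
- axle_tip (a point): The upper end of the axle shaft that still needs its nut pressed home: the one whose nut sits high on the shaft. Plain upright steel shaft, 12 mm in diameter, fixed to the cart, with a 3 mm tapered end. This point is the centre of its end face, 186 mm above the table; z points up.
- cart: The kindling cart on its side, fixed: a wooden box 150 (x) x 260 (y) x 110 mm (height); origin at the centre of its underside. Two 80 mm wheels lie flat on top on upright shafts at x = -45 mm, y = +75 mm (the unfinished one) and y = -75 mm (done: its nut is already down on its washer).
- nut_top (a point): Centre of the push nut's upper face, on the shaft axis: 12 to 25 mm below the shaft's end at the start. Home, on the rubber, is anywhere from 32 to 41 mm below the shaft's end: the wheel with its rubber washer sits up to 9 mm higher or lower from case to case, so the exact place can only be felt.
- nut: The push nut: toothed steel disc 30 mm across, 5 mm thick, origin at its underside; slides only along the shaft. Its teeth give way at about 9 N of push and it stays where left. Once on the rubber, the push grows from about 10 N by 8 N per mm (it springs back as far on release). It is tight after some 17 to 23 N on the rubber, held a quarter of a second; over 26 N (brief knocks too) spoils it.
- slate: The square grey slate on which the tube stands and to which it returns: 170 x 170 x 12 mm, fixed on the table; the origin is the centre of its underside, its top is 12 mm above the table. The tube may stand anywhere on it at least 25 mm (tube's axis) from the slate's edges.
- crock: Bystander: white lidded jar, 72 mm in diameter, 100 mm high; origin at the centre of its foot. Leave it alone.
- book: Bystander: closed blue book, 110 x 160 x 24 mm; origin at the centre of its underside. Leave it alone.
- hammer: Bystander: hammer lying flat, with its handle along its x axis; origin at its underside. Leave it alone.
Things that resemble listed ones, but are neither listed nor needed, are in the scene too. Of the things that look like the slate, the smaller one is meant.

How it is judged (in metres and radians):
On the way, in this order (a step that is already met when the one before it is completed fails the run):
1. the tube is slipped upright over the axle's end (horizontal distance between setter_mid and axle_tip below 0.006 m and z of setter_mid in the frame of axle_tip below 0.042 m and angle between setter_mid's own z axis and vertical below 0.12 rad), for 0.1 s.
2. the nut is held pressed on the rubber with over 16 N, 30 mm or more below the shaft's end (contact force between setter and nut above 16 N and z of nut_top in the frame of axle_tip below -0.03 m), for 0.2 s.
At the end, for the whole second after the job is handed in: The nut is home on the rubber (its upper face at least 30 mm below the shaft's end, after the tight press), and the tube stands upright (within 0.1 rad) and still on the slate, its axis within 65 mm of the slate's centre in the slate's x and y (z of nut_top in the frame of axle_tip below -0.03 m and x of setter_mid in the frame of slate between -0.065 and 0.065 m and y of setter_mid in the frame of slate between -0.065 and 0.065 m and z of setter_mid in the frame of slate between 0.055 and 0.064 m and angle between setter_mid's own z axis and vertical below 0.1 rad and linear speed of setter below 0.02 m/s); the robot touches nothing.
It fails at once if The nut is forced: more than 28 N between tube and nut (contact force between setter and nut above 28 N).
It fails at once if The gripper's fingers push the nut (contact force between the fingers and nut above 2 N).
It fails at once if The jar, book or hammer is moved by more than 20 mm (distance of any of crock, book, hammer from where it was at the start of the episode above 0.02 m).
It also fails if it takes over 72 s, if anything falls off the work surface, if the arm or the gripper's body presses on something with over 40 N, if the wrist force passes 120 N, or if a joint passes its speed limit or range.

## Working session

There is one attempt and no reset: what is moved stays moved. The work goes in short steps, Python scripts to look and compute and a tool call to move; the robot and the scene stay as the last step left them, time stands still between calls to the robot, and variables do not carry over. Pictures are saved under pics/ and viewed, and the job is handed in when it is done.

Besides the shell and the picture viewer there is one more tool, called after "Request:" in YAML: its name, and indented under it one key for each argument. carry_out: Moves the arm, as the interface text tells. Its arguments: {"type":"object","properties":{"gripper":{"type":"array","items":{"type":"number"}},"translation":{"type":"array","items":{"type":"array","items":{"type":"number"}}},"twist":{"type":"array","items":{"type":"array","items":{"type":"number"}}},"squeeze":{"type":"number"}},"required":["gripper","translation","twist"]}

```bash
mkdir -p pics; ls
python3 - <<'E'
from bench import *
import bench,cv2
import numpy as np
print(grip_point_offset if not callable(grip_point_offset) else grip_point_offset())
print(get_obs())
for n in("side","top"):
    p=camera_params(n);print(n,p)
    im=snapshot(n);cv2.imwrite(f"pics/{n}0.png",im[:,:,::-1])
E
```

```text
pics
0.0187
{'t': 0.0, 'joints': array([-7.71755942e+01,  7.24287012e+00, -2.32592715e+00,  8.05223341e+01,
       -2.46701424e-04,  8.99990768e+01]), 'qd': array([ 0.07099521, -0.0316213 ,  0.07814407, -0.06871106,  0.03954963,
       -0.08852273]), 'joint_torque': array([ 3.13072187e-04, -4.35916007e+01,  3.52921307e+01,  1.73582247e-02,
       -2.43322229e-04, -1.90308654e-06]), 'eef_pos': array([ 0.11644305, -0.51152308,  0.23051762]), 'orientation': array([[ 2.21979284e-01, -9.75051316e-01, -3.57241008e-04],
       [-9.75050085e-01, -2.21979572e-01,  1.54990930e-03],
       [-1.59054131e-03,  4.28011808e-06, -9.99998735e-01]]), 'wrist_force': array([-0.70177127, -0.39640181, -0.40433484]), 'wrist_torque': array([ 0.01063815,  0.05265502, -0.02721304]), 'opening': 0.08518603450612296}
side {'camera_matrix': array([[510.14991785,   0.        , 279.52737581],
       [  0.        , 510.14991785, 204.24136833],
       [  0.        ,   0.        ,   1.        ]]), 'R': array([[-0.97884784, -0.20407426,  0.01451192],
       [-0.16374218,  0.73891583, -0.65359918],
       [ 0.12265968, -0.64215036, -0.75670173]]), 't': array([0.50350518, 0.22305571, 1.38817491])}
top {'camera_matrix': array([[540.78566174,   0.        , 269.33931726],
       [  0.        , 540.78566174, 207.57077982],
       [  0.        ,   0.        ,   1.        ]]), 'R': array([[ 0.0134886 , -0.99978776,  0.01557223],
       [-0.99367368, -0.01513937, -0.11128081],
       [ 0.11149294, -0.01397269, -0.99366699]]), 't': array([-0.07818209,  0.5178505 ,  1.39725181])}
```

View pics/side0.png

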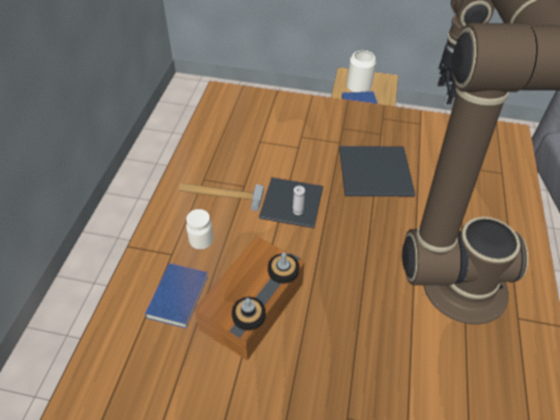

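View pics/top0.png

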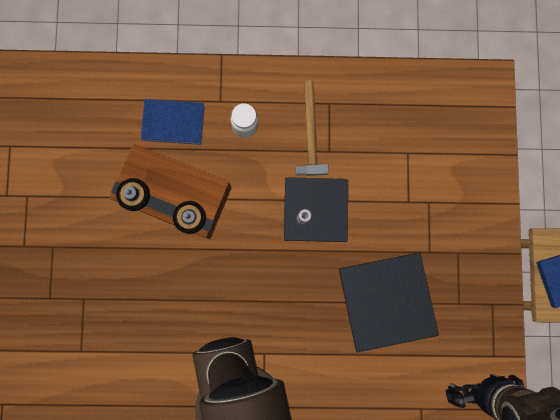

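Side view: tube standing on the smaller slate at (298,200), a larger decoy slate at (376,170), and the cart with wheels at (284,266) and (248,312). Top view: tube (304,216), slate (316,209), wheels (188,216) and (131,193). I'll enlarge these.

Run:
```python
import cv2,numpy as np
s=cv2.imread('pics/side0.png');t=cv2.imread('pics/top0.png')
def crop(im,x,y,w,h,k): return cv2.resize(im[y:y+h,x:x+w],None,fx=k,fy=k,interpolation=cv2.INTER_CUBIC)
a=crop(s,220,240,100,100,4);b=crop(t,100,160,100,100,4)
cv2.imwrite('pics/c1.png',np.hstack([a,b[:400]]))
a=crop(s,250,170,80,80,5);b=crop(t,270,170,80,80,5)
cv2.imwrite('pics/c2.png',np.hstack([a,b]))
```

```text
(no output)
```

View pics/c1.png

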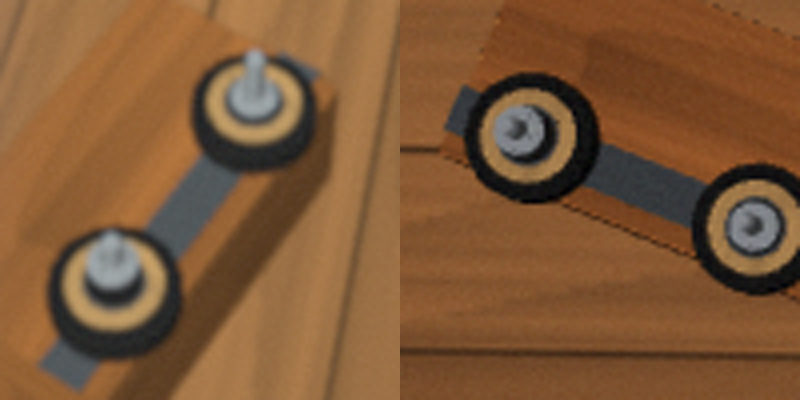

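View pics/c2.png

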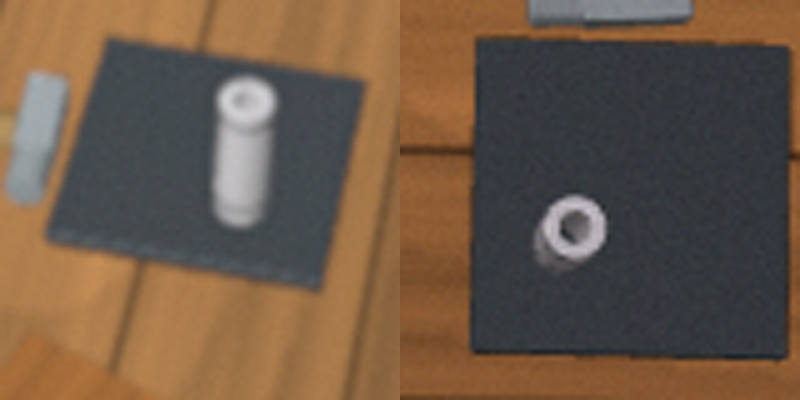

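```bash
cat > h.py <<'E'
import numpy as np,cv2
from bench import *
P={n:camera_params(n) for n in("side","top")}
def proj(n,X):
    p=P[n];c=p['R']@np.asarray(X)+p['t'];u=p['camera_matrix']@c;return u[:2]/u[2]
def onz(n,uv,z):
    p=P[n];d=p['R'].T@np.linalg.inv(p['camera_matrix'])@np.array([*uv,1.]);o=-p['R'].T@p['t']
    return o+d*(z-o[2])/d[2]
def tri(us,ut):
    M=[p['camera_matrix']@np.c_[p['R'],p['t']] for p in(P['side'],P['top'])]
    X=cv2.triangulatePoints(M[0],M[1],np.array(us,float).reshape(2,1),np.array(ut,float).reshape(2,1)).ravel();return X[:3]/X[3]
E
python3 - <<'E'
from h import *
np.set_printoptions(precision=4,suppress=True)
def f(name,us,ut,z):
    print(name,tri(us,ut),onz('side',us,z),onz('top',ut,z))
o=-0.4
f('tip',(248.2+o,299+o),(129.2+o,192+o),.186)
f('donetip',(284+o,253+o),(188.2+o,216+o),.186)
f('tubetop',(299.4+o,190+o),(305+o,215.8+o),.107)
f('nut',(248+o,306+o),(130.4+o,193+o),.168)
sl=[(475,38),(789,46),(787,357),(471,352)]
c=np.array([onz('top',((u-400)/5+270+o,v/5+170+o),.012) for u,v in sl]);print(c,c.mean(0),np.linalg.norm(c-np.roll(c,1,0),axis=1))
E
```

```text
tip [0.535  0.2632 0.1796] [0.5341 0.2668 0.186 ] [0.534  0.2616 0.186 ]
donetip [0.4807 0.1226 0.1806] [0.4808 0.1264 0.186 ] [0.4796 0.1218 0.186 ]
tubetop [ 0.4919 -0.158   0.1041] [ 0.4912 -0.1554  0.107 ] [ 0.4919 -0.1578  0.107 ]
nut [0.5359 0.2665 0.1539] [0.5333 0.2742 0.168 ] [0.5342 0.2631 0.168 ]
[[ 0.6037 -0.1109  0.012 ]
 [ 0.602  -0.2802  0.012 ]
 [ 0.4346 -0.2787  0.012 ]
 [ 0.4349 -0.1105  0.012 ]] [ 0.5188 -0.1951  0.012 ] [0.1688 0.1693 0.1674 0.1681]
```

Candidates and choice:
- **Axle:** side (248,299) and top (129,192) has its nut high, with a dark gap under it. Side (284,253) and top (188,216) has its nut down. I take the first. The shaft spacing measures 150 mm, as it should.
- **Slate:** the small one at top (316,209), measuring 169 mm, not the large one at (389,302).
- **Tube:** there is only one.

Now I'll work out the approach.

```bash
cat >> h.py <<'E'
from scipy.spatial.transform import Rotation as Ro
np.set_printoptions(precision=4,suppress=True)
G=np.diag([1.,-1,-1])
def goal(X,G=G):
    o=get_obs();R=o['orientation'];d=R.T@(np.asarray(X)-o['eef_pos'])*1000
    print('trans',d.round(2),'twist',Ro.from_matrix(R.T@G).as_rotvec().round(4),'|d|',np.linalg.norm(d).round(1))
def st():
    o=get_obs();print('t',round(o['t'],2),'p',o['eef_pos'],'F',o['wrist_force'].round(2),'T',o['wrist_torque'].round(3),'op',round(o['opening'],4),'q',o['joints'].round(1));print(o['orientation'])
E
python3 -c "
from h import *
goal([.4915,-.157,.20])"
```

```text
trans [-262.43 -444.38   30.99] twist [-0.001   0.0012 -1.347 ] |d| 517.0
```

Request:
carry_out:
  gripper: [1,1,1,1,1,1,1,1,1,1,1,1,1,1,1,1]
  translation:
    - [-20,-34,2]
    - [-40,-68,5]
    - [-60,-102,8]
    - [-80,-136,10]
    - [-100,-170,12]
    - [-120,-204,15]
    - [-140,-238,17]
    - [-160,-272,20]
    - [-180,-305,22]
    - [-200,-339,24]
    - [-220,-373,26]
    - [-240,-407,29]
    - [-252,-427,30]
    - [-262.4,-444.4,31]
    - [-262.4,-444.4,31]
    - [-262.4,-444.4,31]
  twist:
    - [0,0,-0.11]
    - [0,0,-0.22]
    - [0,0,-0.33]
    - [0,0,-0.44]
    - [0,0,-0.55]
    - [0,0,-0.66]
    - [0,0,-0.77]
    - [0,0,-0.88]
    - [0,0,-0.99]
    - [0,0,-1.1]
    - [0,0,-1.2]
    - [0,0,-1.28]
    - [0,0,-1.32]
    - [-0.001,0.001,-1.347]
    - [-0.001,0.001,-1.347]
    - [-0.001,0.001,-1.347]

```text
t: 1.7
eef_pos: [0.4912, -0.1568, 0.1995]
orientation: [[1.0, 0.001, -0.001], [0.001, -1.0, 0.0], [-0.001, -0.0, -1.0]]
wrist_force: [-0.4, -0.6, 0.3]
opening: 0.0853
```

```bash
python3 -c "
from h import *
st()
for n in('side','top'): cv2.imwrite(f'pics/{n}1.png',snapshot(n)[:,:,::-1])
s=cv2.imread('pics/side1.png')[150:250,240:360];t=cv2.imread('pics/top1.png')[150:250,250:370]
cv2.imwrite('pics/c3.png',cv2.resize(np.vstack([s,t]),None,fx=3,fy=3,interpolation=2))
"
```

```text
t 1.7 p [ 0.4912 -0.1568  0.1995] F [-0.41 -0.55  0.35] T [-0.049  0.022 -0.03 ] op 0.0853 q [-17.7   6.4  -7.2  76.5  -0.   72.3]
[[ 1.      0.0006 -0.0015]
 [ 0.0006 -1.      0.0002]
 [-0.0015 -0.0002 -1.    ]]
```

View pics/c3.png

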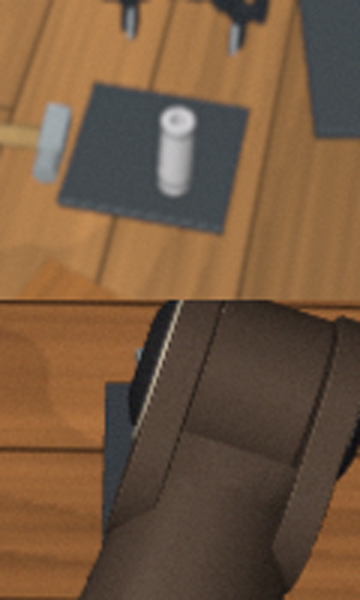

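Request:
carry_out:
  gripper: [1,1,1,1,1,1,1]
  translation:
    - [0,0,30]
    - [0,0,65]
    - [0,0,95]
    - [0,0,120]
    - [0,0,135]
    - [0,0,143]
    - [0,0,143]
  twist:
    - [0,0,0]
    - [0,0,0]
    - [0,0,0]
    - [0,0,0]
    - [0,0,0]
    - [0,0,0]
    - [0,0,0]

```text
t: 2.5
eef_pos: [0.4898, -0.1579, 0.0562]
orientation: [[1.0, -0.002, -0.002], [-0.002, -1.0, 0.0], [-0.002, -0.0, -1.0]]
wrist_force: [-1.1, 0.2, 0.1]
opening: 0.085
```

```bash
python3 -c "
from h import *
st()
for n in('side',): cv2.imwrite(f'pics/{n}2.png',snapshot(n)[:,:,::-1])
s=cv2.imread('pics/side2.png')[140:240,240:360]
cv2.imwrite('pics/c4.png',cv2.resize(s,None,fx=5,fy=5,interpolation=2))
"
```

```text
t 2.5 p [ 0.4898 -0.1579  0.0562] F [-1.14  0.19  0.12] T [-0.002 -0.007 -0.022] op 0.085 q [-17.9   9.6 -21.8  58.7  -0.   72.3]
[[ 1.     -0.0022 -0.0023]
 [-0.0022 -1.      0.0005]
 [-0.0023 -0.0005 -1.    ]]
```

View pics/c4.png

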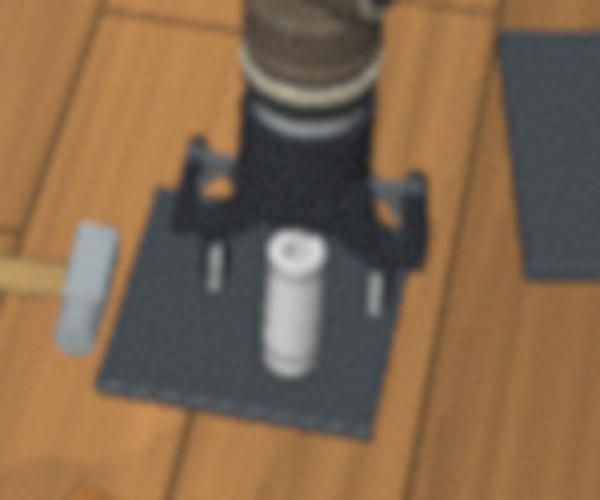

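The tube stands between the open pads, roughly centred. I'll close.

Request:
carry_out:
  gripper: [0,-0.2,-0.5,-1,-1,-1,-1,-1]
  translation:
    - [0,0,0]
    - [0,0,0]
    - [0,0,0]
    - [0,0,0]
    - [0,0,0]
    - [0,0,0]
    - [0,0,0]
    - [0,0,0]
  twist:
    - [0,0,0]
    - [0,0,0]
    - [0,0,0]
    - [0,0,0]
    - [0,0,0]
    - [0,0,0]
    - [0,0,0]
    - [0,0,0]
  squeeze: 90

```text
t: 3.35
eef_pos: [0.4911, -0.1581, 0.058]
orientation: [[1.0, -0.002, 0.001], [-0.002, -1.0, -0.001], [0.001, 0.001, -1.0]]
wrist_force: [-0.3, -0.2, 5.2]
opening: 0.0302
```

```bash
python3 -c "
from h import *
st()
for n in('side',): cv2.imwrite(f'pics/{n}3.png',snapshot(n)[:,:,::-1])
s=cv2.imread('pics/side3.png')[140:240,240:360]
cv2.imwrite('pics/c5.png',cv2.resize(s,None,fx=5,fy=5,interpolation=2))
"
```

```text
t 3.35 p [ 0.4911 -0.1581  0.058 ] F [-0.34 -0.17  5.18] T [-0.004  0.12  -0.012] op 0.0302 q [-17.8   9.6 -21.7  58.7  -0.   72.3]
[[ 1.     -0.0019  0.0007]
 [-0.0019 -1.     -0.0005]
 [ 0.0007  0.0005 -1.    ]]
```

View pics/c5.png

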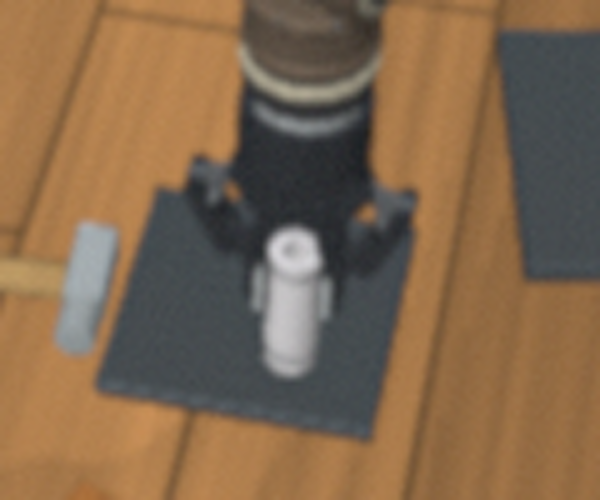

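Request:
carry_out:
  gripper: [-1,-1,-1,-1,-1,-1,-1,-1,-1]
  translation:
    - [0,0,-5]
    - [0,0,-20]
    - [0,0,-50]
    - [0,0,-90]
    - [0,0,-130]
    - [0,0,-170]
    - [0,0,-200]
    - [0,0,-212]
    - [0,0,-212]
  twist:
    - [0,0,0]
    - [0,0,0]
    - [0,0,0]
    - [0,0,0]
    - [0,0,0]
    - [0,0,0]
    - [0,0,0]
    - [0,0,0]
    - [0,0,0]

```text
t: 4.3
eef_pos: [0.4915, -0.1582, 0.2711]
orientation: [[1.0, -0.002, 0.003], [-0.002, -1.0, -0.001], [0.003, 0.001, -1.0]]
wrist_force: [-0.1, -0.1, -2.3]
opening: 0.0301
```

```bash
python3 -c "
from h import *
st();goal([.5336,.2627,.27])
"
```

```text
t 4.3 p [ 0.4915 -0.1582  0.2711] F [-0.15 -0.08 -2.29] T [-0.013 -0.029  0.031] op 0.0301 q [-17.8   6.3   1.7  85.2  -0.   72.3]
[[ 1.     -0.0018  0.0028]
 [-0.0018 -1.     -0.0012]
 [ 0.0028  0.0012 -1.    ]]
trans [  41.28 -420.93    0.68] twist [ 0.0012 -0.0028 -0.0018] |d| 423.0
```

Request:
carry_out:
  gripper: [-1,-1,-1,-1,-1,-1,-1,-1,-1,-1,-1,-1,-1,-1,-1,-1]
  translation:
    - [2,-20,0]
    - [5,-50,0]
    - [8,-85,0]
    - [11,-120,0]
    - [15,-155,0]
    - [18,-190,0]
    - [22,-225,0]
    - [25,-260,0]
    - [28,-295,0]
    - [32,-330,0]
    - [36,-365,0]
    - [39,-395,0]
    - [40.5,-413,0.5]
    - [41.3,-421,0.7]
    - [41.3,-421,0.7]
    - [41.3,-421,0.7]
  twist:
    - [0,0,0]
    - [0,0,0]
    - [0,0,0]
    - [0,0,0]
    - [0,0,0]
    - [0,0,0]
    - [0,0,0]
    - [0,0,0]
    - [0,0,0]
    - [0,0,0]
    - [0,0,0]
    - [0,0,0]
    - [0.001,-0.003,-0.002]
    - [0.001,-0.003,-0.002]
    - [0.001,-0.003,-0.002]
    - [0.001,-0.003,-0.002]

```text
t: 5.9
eef_pos: [0.5335, 0.2617, 0.2696]
orientation: [[1.0, -0.001, -0.001], [-0.001, -1.0, -0.001], [-0.001, 0.001, -1.0]]
wrist_force: [-0.2, -0.1, -2.4]
opening: 0.0299
```

```bash
python3 -c "
from h import *
st()
for n in('side','top'): cv2.imwrite(f'pics/{n}4.png',snapshot(n)[:,:,::-1])
s=cv2.imread('pics/side4.png')[230:340,190:310];t=cv2.imread('pics/top4.png')[140:260,80:200]
cv2.imwrite('pics/c6.png',cv2.resize(s,None,fx=5,fy=5,interpolation=2))
cv2.imwrite('pics/c7.png',cv2.resize(t,None,fx=4,fy=4,interpolation=2))
"
```

```text
t 5.9 p [0.5335 0.2617 0.2696] F [-0.25 -0.13 -2.42] T [-0.005 -0.006  0.068] op 0.0299 q [ 26.1  15.3  12.4  87.2  -0.  116.2]
[[ 1.     -0.0006 -0.0008]
 [-0.0006 -1.     -0.0011]
 [-0.0008  0.0011 -1.    ]]
```

View pics/c6.png

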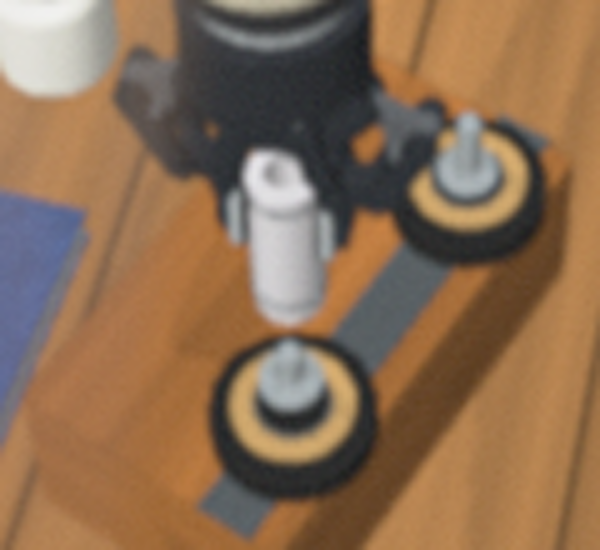

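View pics/c7.png

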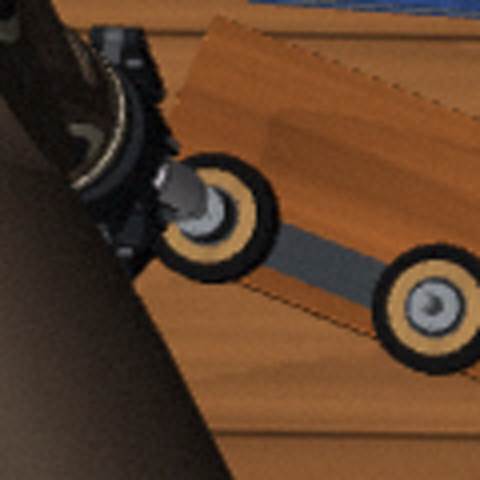

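```bash
python3 -c "
from h import *
def cs(u): return (u-[190-.4,230-.4])*5
def ct(u): return (u-[80-.4,140-.4])*4
for y in (.2617,.264):
  for z in (.3186,.2236,.186,.165): print(y,z,cs(proj('side',[.5335,y,z])),ct(proj('top',[.5335,y,z])))
print(cs(proj('side',[.5385,.2617,.2236])),ct(proj('top',[.5385,.2617,.2236])))
"
```

```text
0.2617 0.3186 [284.8106 168.3059] [135.2895 173.4983]
0.2617 0.2236 [292.2743 291.1755] [180.5194 199.6219]
0.2617 0.186 [294.9695 335.5437] [196.5611 208.8872]
0.2617 0.165 [296.4173 359.3772] [205.1158 213.8282]
0.264 0.3186 [283.4293 172.8801] [130.8949 173.4292]
0.264 0.2236 [290.992  295.6175] [176.463  199.5589]
0.264 0.186 [293.7225 339.9325] [192.6247 208.8262]
0.264 0.165 [295.1892 363.7362] [201.2434 213.7684]
[281.1842 289.0764] [180.8997 190.9273]
```

```bash
python3 -c "
from h import *
s=cv2.imread('pics/side4.png')[255:320,230:270];t=cv2.imread('pics/top4.png')[175:205,115:145]
s=cv2.resize(s,None,fx=9,fy=9,interpolation=2);t=cv2.resize(t,None,fx=14,fy=14,interpolation=2)
t=cv2.copyMakeBorder(t,0,s.shape[0]-t.shape[0],0,0,0)
cv2.imwrite('pics/c8.png',cv2.convertScaleAbs(np.hstack([s,t]),alpha=1.3))
"
```

```text
(no output)
```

View pics/c8.png

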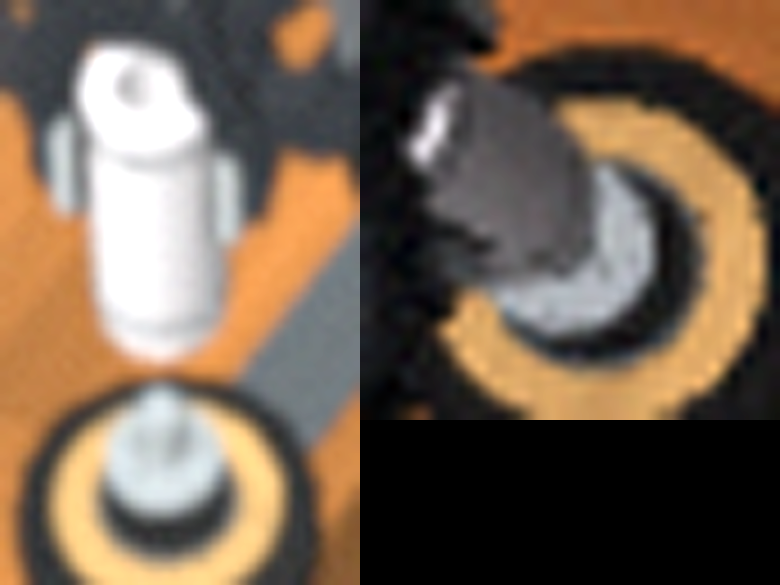

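```bash
cat > ov.py <<'E'
from h import *
def circ(n,c,r,x0,y0,k):
    a=np.linspace(0,2*np.pi,60)
    return np.array([(proj(n,[c[0]+r*np.cos(t),c[1]+r*np.sin(t),c[2]])-[x0-.5+.0,y0-.5])*k for t in a]).round().astype(np.int32)
def draw(n,f,x0,y0,w,h,k,cs):
    im=cv2.imread(f)[y0:y0+h,x0:x0+w];im=cv2.resize(im,None,fx=k,fy=k,interpolation=2)
    for c,r,col in cs: cv2.polylines(im,[circ(n,c,r,x0,y0,k)],True,col,1)
    return im
E
python3 - <<'E'
from ov import *
x,y=.5335,.2630
tx,ty=.5335,.2617
Y=(0,255,255);Rr=(0,0,255);Gn=(0,255,0)
ax=[((x,y,.186),.004,Gn),((x,y,.168),.015,Rr)]
tb=[((tx,ty,.2236),.016,Y),((tx,ty,.3186),.016,Y)]
a=draw('top','pics/top0.png',105,170,50,45,8,ax);b=draw('top','pics/top4.png',105,170,50,45,8,ax+tb)
cv2.imwrite('pics/o1.png',np.hstack([a,b]))
a=draw('side','pics/side0.png',220,250,55,75,7,ax);b=draw('side','pics/side4.png',220,250,55,75,7,ax+tb)
cv2.imwrite('pics/o2.png',np.hstack([a,b]))
E
```

```text
(no output)
```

View pics/o1.png

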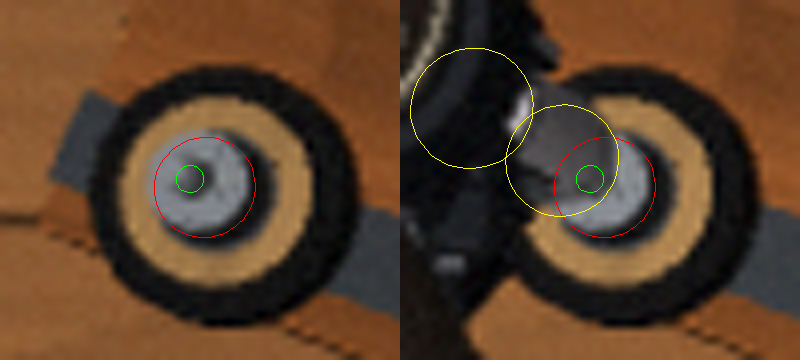

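View pics/o2.png

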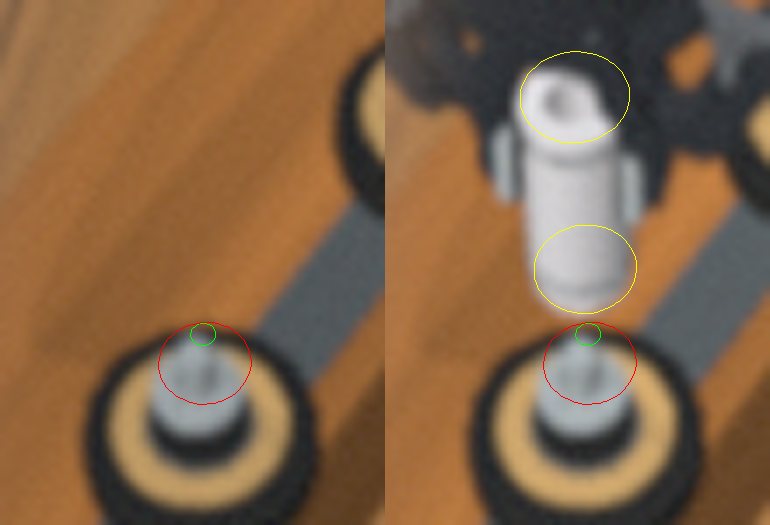

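Run:
```python
import cv2,numpy as np
def c(f,x,y,w,h,k):
    im=cv2.resize(cv2.imread(f)[y:y+h,x:x+w],None,fx=k,fy=k,interpolation=cv2.INTER_LANCZOS4)
    for i in range(0,w,5): cv2.putText(im,str(x+i),(int((i+.5)*k)-8,10),0,.33,(255,255,255),1);cv2.line(im,(int((i+.5)*k),12),(int((i+.5)*k),18),(255,255,255),1)
    for i in range(0,h,5): cv2.putText(im,str(y+i),(0,int((i+.5)*k)+4),0,.33,(255,255,255),1);cv2.line(im,(22,int((i+.5)*k)),(28,int((i+.5)*k)),(255,255,255),1)
    return im
cv2.imwrite('pics/z1.png',np.hstack([c('pics/side0.png',235,292,26,28,15),c('pics/top0.png',117,180,26,28,15)]))
```

```text
(no output)
```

View pics/z1.png

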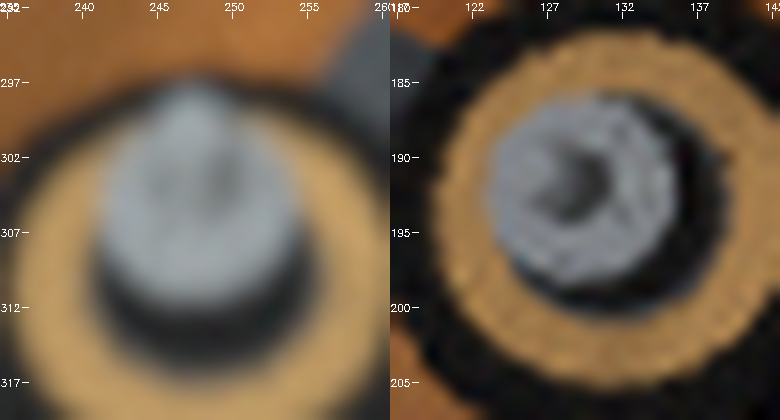

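```bash
python3 -c "
from h import *
for us,ut,z in [((247.6,298.4),(127.8,191.3),.186),((247.6,306),(129.5,192.1),.165)]:
    print(tri(us,ut),onz('side',us,z),onz('top',ut,z))
"
python3 - <<'E'
import cv2,numpy as np
def c(f,x,y,w,h,k):
    im=cv2.resize(cv2.imread(f)[y:y+h,x:x+w],None,fx=k,fy=k,interpolation=cv2.INTER_LANCZOS4)
    im=cv2.convertScaleAbs(255*(im/255.)**.6)
    for i in range(0,w,5): cv2.putText(im,str(x+i),(int((i+.5)*k)-8,10),0,.33,(255,255,255),1);cv2.line(im,(int((i+.5)*k),12),(int((i+.5)*k),18),(255,255,255),1)
    for i in range(0,h,5): cv2.putText(im,str(y+i),(0,int((i+.5)*k)+4),0,.33,(255,255,255),1);cv2.line(im,(22,int((i+.5)*k)),(28,int((i+.5)*k)),(255,255,255),1)
    return im
cv2.imwrite('pics/z2.png',np.hstack([c('pics/side4.png',233,258,30,46,12),c('pics/top4.png',113,175,30,46,12)]))
E
```

```text
[0.5351 0.2647 0.183 ] [0.5346 0.2664 0.186 ] [0.5347 0.2639 0.186 ]
[0.5364 0.2677 0.1542] [0.5335 0.2736 0.165 ] [0.5358 0.2651 0.165 ]
```

View pics/z2.png

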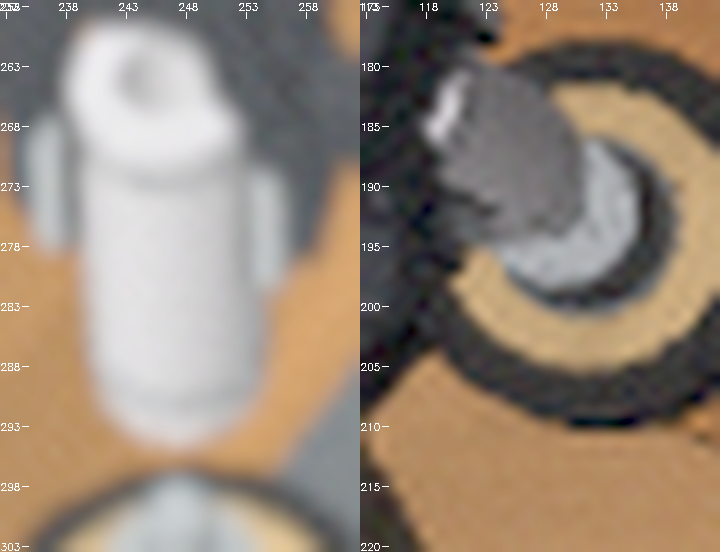

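The tube hangs close over the axle. Relative to the tube, the tip is about 2.5 mm towards +y and 0.5 mm towards -x. I'll correct that and come down to just above the tip.

Request:
carry_out:
  gripper: [-1,-1,-1,-1,-1,-1,-1,-1]
  translation:
    - [-0.5,-2.5,0]
    - [-0.5,-2.5,5]
    - [-0.5,-2.5,12]
    - [-0.5,-2.5,20]
    - [-0.5,-2.5,26]
    - [-0.5,-2.5,30]
    - [-0.5,-2.5,31]
    - [-0.5,-2.5,31]
  twist:
    - [0,0,0]
    - [0,0,0]
    - [0,0,0]
    - [0,0,0]
    - [0,0,0]
    - [0,0,0]
    - [0,0,0]
    - [0,0,0]

```text
t: 6.8
eef_pos: [0.5331, 0.264, 0.239]
orientation: [[1.0, -0.001, -0.0], [-0.001, -1.0, -0.001], [-0.0, 0.001, -1.0]]
wrist_force: [0.5, -0.3, -2.0]
opening: 0.0299
```

```bash
cat > zz.py <<'E'
import cv2,numpy as np
def c(f,x,y,w,h,k):
    im=cv2.resize(cv2.imread(f)[y:y+h,x:x+w],None,fx=k,fy=k,interpolation=cv2.INTER_LANCZOS4)
    im=cv2.convertScaleAbs(255*(im/255.)**.6)
    for i in range(0,w,5): cv2.putText(im,str(x+i),(int((i+.5)*k)-8,10),0,.33,(255,255,255),1);cv2.line(im,(int((i+.5)*k),12),(int((i+.5)*k),18),(255,255,255),1)
    for i in range(0,h,5): cv2.putText(im,str(y+i),(0,int((i+.5)*k)+4),0,.33,(255,255,255),1);cv2.line(im,(22,int((i+.5)*k)),(28,int((i+.5)*k)),(255,255,255),1)
    return im
E
python3 -c "
from h import *
from zz import c
st()
for n in('side','top'): cv2.imwrite(f'pics/{n}5.png',snapshot(n)[:,:,::-1])
st()
cv2.imwrite('pics/z3.png',np.hstack([c('pics/side5.png',233,270,30,46,12),c('pics/top5.png',113,170,30,46,12)]))
"
```

```text
t 6.8 p [0.5331 0.264  0.239 ] F [ 0.48 -0.25 -2.05] T [-0.001 -0.012  0.004] op 0.0299 q [ 26.4  15.    8.2  83.3  -0.  116.4]
[[ 1.     -0.0012 -0.0002]
 [-0.0012 -1.     -0.0005]
 [-0.0002  0.0005 -1.    ]]
t 6.9 p [0.5333 0.2641 0.2395] F [ 0.01  0.54 -1.58] T [ 0.027 -0.041  0.006] op 0.03 q [ 26.4  15.    8.3  83.3  -0.  116.4]
[[ 1.     -0.0012  0.0005]
 [-0.0012 -1.     -0.0002]
 [ 0.0005  0.0002 -1.    ]]
```

View pics/z3.png

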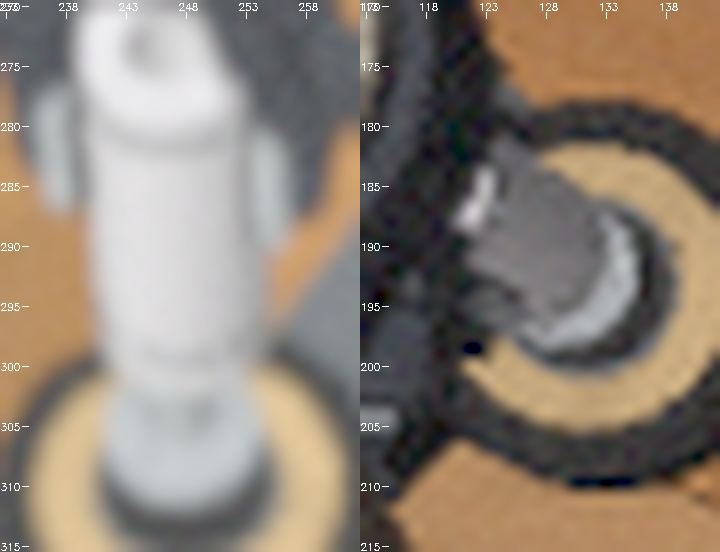

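Request:
carry_out:
  gripper: [-1,-1,-1,-1,-1,-1]
  translation:
    - [0,0,3]
    - [0,0,6]
    - [0,0,8]
    - [0,0,10]
    - [0,0,11.5]
    - [0,0,11.5]
  twist:
    - [0,0,0]
    - [0,0,0]
    - [0,0,0]
    - [0,0,0]
    - [0,0,0]
    - [0,0,0]

```text
t: 7.5
eef_pos: [0.5333, 0.2644, 0.2279]
orientation: [[1.0, -0.001, 0.0], [-0.001, -1.0, 0.0], [0.0, -0.0, -1.0]]
wrist_force: [0.1, 0.1, -2.6]
opening: 0.0302
```

No contact force with the tube end 4 mm below the tip height, so the tube is over the axle.

Request:
carry_out:
  gripper: [-1,-1,-1,-1,-1,-1,-1]
  translation:
    - [0,0,1.5]
    - [0,0,3]
    - [0,0,4.5]
    - [0,0,5.5]
    - [0,0,6.5]
    - [0,0,7]
    - [0,0,7]
  twist:
    - [0,0,0]
    - [0,0,0]
    - [0,0,0]
    - [0,0,0]
    - [0,0,0]
    - [0,0,0]
    - [0,0,0]

```text
t: 8.2
eef_pos: [0.5334, 0.2645, 0.2208]
orientation: [[1.0, -0.001, 0.001], [-0.001, -1.0, 0.001], [0.001, -0.001, -1.0]]
wrist_force: [0.1, 3.3, -1.4]
opening: 0.0302
```

Request:
carry_out:
  gripper: [-1,-1,-1]
  translation:
    - [0,-0.5,0]
    - [0,-1,0]
    - [0,-1,0]
  twist:
    - [0,0,0]
    - [0,0,0]
    - [0,0,0]

```text
t: 8.5
eef_pos: [0.5332, 0.2652, 0.2206]
orientation: [[1.0, -0.001, 0.0], [-0.001, -1.0, -0.0], [0.0, 0.0, -1.0]]
wrist_force: [-0.1, -0.3, -2.7]
opening: 0.0299
```

```bash
python3 -c "
from h import *
st()"
```

```text
t 8.5 p [0.5332 0.2652 0.2206] F [-0.06 -0.33 -2.74] T [-0.011 -0.003  0.001] op 0.0299 q [ 26.5  15.    5.9  80.9  -0.  116.5]
[[ 1.     -0.0011  0.    ]
 [-0.0011 -1.     -0.0002]
 [ 0.      0.0002 -1.    ]]
```

Request:
carry_out:
  gripper: [-1,-1,-1,-1,-1]
  translation:
    - [0,-1,0]
    - [0,-1,1]
    - [0,-1,2]
    - [0,-1,3]
    - [0,-1,3]
  twist:
    - [0,0,0]
    - [0,0,0]
    - [0,0,0]
    - [0,0,0]
    - [0,0,0]

```text
t: 9.0
eef_pos: [0.5331, 0.2662, 0.2173]
orientation: [[1.0, -0.001, -0.0], [-0.001, -1.0, -0.0], [-0.0, 0.0, -1.0]]
wrist_force: [-0.8, -0.5, -1.7]
opening: 0.0299
```

Request:
carry_out:
  gripper: [-1,-1,-1,-1,-1]
  translation:
    - [0,0,0.8]
    - [0,0,1.6]
    - [0,0,2.4]
    - [0,0,3]
    - [0,0,3]
  twist:
    - [0,0,0]
    - [0,0,0]
    - [0,0,0]
    - [0,0,0]
    - [0,0,0]

```text
t: 9.5
eef_pos: [0.5331, 0.2661, 0.2142]
orientation: [[1.0, -0.001, -0.0], [-0.001, -1.0, -0.0], [-0.0, 0.0, -1.0]]
wrist_force: [-0.3, 0.0, -2.4]
opening: 0.03
```

Request:
carry_out:
  gripper: [-1,-1,-1,-1]
  translation:
    - [0,0,0.7]
    - [0,0,1.4]
    - [0,0,2]
    - [0,0,2]
  twist:
    - [0,0,0]
    - [0,0,0]
    - [0,0,0]
    - [0,0,0]

```text
t: 9.9
eef_pos: [0.533, 0.2661, 0.2121]
orientation: [[1.0, -0.001, -0.001], [-0.001, -1.0, -0.001], [-0.001, 0.001, -1.0]]
wrist_force: [0.6, 0.9, -1.2]
opening: 0.0299
```

Request:
carry_out:
  gripper: [-1,-1,-1,-1]
  translation:
    - [0,0,0.7]
    - [0,0,1.4]
    - [0,0,2]
    - [0,0,2]
  twist:
    - [0,0,0]
    - [0,0,0]
    - [0,0,0]
    - [0,0,0]

```text
t: 10.3
eef_pos: [0.533, 0.2661, 0.21]
orientation: [[1.0, -0.001, -0.001], [-0.001, -1.0, -0.001], [-0.001, 0.001, -1.0]]
wrist_force: [-0.8, 0.3, -1.2]
opening: 0.0301
```

Request:
carry_out:
  gripper: [-1,-1,-1,-1]
  translation:
    - [0,0,0.7]
    - [0,0,1.4]
    - [0,0,2]
    - [0,0,2]
  twist:
    - [0,0,0]
    - [0,0,0]
    - [0,0,0]
    - [0,0,0]

```text
t: 10.7
eef_pos: [0.533, 0.2661, 0.2084]
orientation: [[1.0, -0.001, -0.0], [-0.001, -1.0, -0.0], [-0.0, 0.0, -1.0]]
wrist_force: [-0.7, 0.1, 0.8]
opening: 0.0301
```

Request:
carry_out:
  gripper: [-1,-1,-1,-1]
  translation:
    - [0,0,0.5]
    - [0,0,1]
    - [0,0,1]
    - [0,0,1]
  twist:
    - [0,0,0]
    - [0,0,0]
    - [0,0,0]
    - [0,0,0]

```text
t: 11.1
eef_pos: [0.533, 0.2661, 0.2083]
orientation: [[1.0, -0.001, 0.001], [-0.001, -1.0, 0.0], [0.001, -0.0, -1.0]]
wrist_force: [-2.1, -0.7, 4.7]
opening: 0.03
```

Contact: the tube met the nut at TCP z ≈ 0.2083, about 24 mm below the tip. I'll push on gently, watching the force. The arm yields about 1 mm per 4–5 N.

Request:
carry_out:
  gripper: [-1,-1,-1,-1,-1]
  translation:
    - [0,0,1]
    - [0,0,1.5]
    - [0,0,2]
    - [0,0,2.5]
    - [0,0,2.5]
  twist:
    - [0,0,0]
    - [0,0,0]
    - [0,0,0]
    - [0,0,0]
    - [0,0,0]

```text
t: 11.6
eef_pos: [0.533, 0.2661, 0.2069]
orientation: [[1.0, -0.001, 0.002], [-0.001, -1.0, 0.001], [0.002, -0.001, -1.0]]
wrist_force: [-1.3, -1.0, 5.2]
opening: 0.0302
```

```bash
python3 -c "
from h import *
st()"
```

```text
t 11.6 p [0.533  0.2661 0.2069] F [-1.34 -1.02  5.22] T [-0.284  0.63   0.006] op 0.0302 q [ 26.5  14.9   4.1  79.1  -0.  116.6]
[[ 1.     -0.0011  0.0017]
 [-0.0011 -1.      0.0007]
 [ 0.0017 -0.0007 -1.    ]]
```

Request:
carry_out:
  gripper: [-1,-1,-1,-1,-1]
  translation:
    - [0,0,1]
    - [0,0,2]
    - [0,0,3]
    - [0,0,3.5]
    - [0,0,3.5]
  twist:
    - [0,0,0]
    - [0,0,0]
    - [0,0,0]
    - [0,0,0]
    - [0,0,0]

```text
t: 12.1
eef_pos: [0.5329, 0.2661, 0.2045]
orientation: [[1.0, -0.001, 0.003], [-0.001, -1.0, 0.001], [0.003, -0.001, -1.0]]
wrist_force: [-1.6, -1.0, 6.8]
opening: 0.0303
```

Request:
carry_out:
  gripper: [-1,-1,-1,-1,-1]
  translation:
    - [0,0,1]
    - [0,0,2]
    - [0,0,3]
    - [0,0,3.5]
    - [0,0,3.5]
  twist:
    - [0,0,0]
    - [0,0,0]
    - [0,0,0]
    - [0,0,0]
    - [0,0,0]

```text
t: 12.6
eef_pos: [0.5329, 0.2661, 0.202]
orientation: [[1.0, -0.001, 0.004], [-0.001, -1.0, 0.002], [0.004, -0.002, -1.0]]
wrist_force: [-3.4, -1.0, 6.0]
opening: 0.0303
```

```bash
python3 -c "
from h import *
st();goal([.5332,.2661,.202])"
```

```text
t 12.6 p [0.5329 0.2661 0.202 ] F [-3.44 -0.99  6.02] T [-0.292  0.63   0.008] op 0.0303 q [ 26.5  14.8   3.3  78.3  -0.  116.6]
[[ 1.     -0.0011  0.0037]
 [-0.0011 -1.      0.0017]
 [ 0.0037 -0.0018 -1.    ]]
trans [ 0.3  -0.02  0.01] twist [-0.0017 -0.0037 -0.0011] |d| 0.3
```

Request:
carry_out:
  gripper: [-1,-1,-1,-1,-1]
  translation:
    - [0,0,1]
    - [0,0,2]
    - [0,0,3]
    - [0,0,3.5]
    - [0,0,3.5]
  twist:
    - [-0.002,-0.004,0]
    - [-0.002,-0.004,0]
    - [-0.002,-0.004,0]
    - [-0.002,-0.004,0]
    - [-0.002,-0.004,0]

```text
t: 13.1
eef_pos: [0.533, 0.2661, 0.1995]
orientation: [[1.0, -0.001, 0.001], [-0.001, -1.0, 0.0], [0.001, -0.0, -1.0]]
wrist_force: [-1.1, -0.6, 5.9]
opening: 0.0301
```

Request:
carry_out:
  gripper: [-1,-1,-1,-1,-1]
  translation:
    - [0,0,1]
    - [0,0,2]
    - [0,0,3]
    - [0,0,3.5]
    - [0,0,3.5]
  twist:
    - [-0.002,-0.004,0]
    - [-0.002,-0.004,0]
    - [-0.002,-0.004,0]
    - [-0.002,-0.004,0]
    - [-0.002,-0.004,0]

```text
t: 13.6
eef_pos: [0.5331, 0.2662, 0.197]
orientation: [[1.0, -0.001, -0.002], [-0.001, -1.0, -0.001], [-0.002, 0.001, -1.0]]
wrist_force: [-1.9, -0.8, 5.8]
opening: 0.0304
```

Request:
carry_out:
  gripper: [-1,-1,-1,-1,-1]
  translation:
    - [0,0,1]
    - [0,0,2]
    - [0,0,2.5]
    - [0,0,3]
    - [0,0,3]
  twist:
    - [0,0,0]
    - [0,0,0]
    - [0,0,0]
    - [0,0,0]
    - [0,0,0]

```text
t: 14.1
eef_pos: [0.5331, 0.2662, 0.195]
orientation: [[1.0, -0.001, -0.001], [-0.001, -1.0, -0.001], [-0.001, 0.001, -1.0]]
wrist_force: [-2.9, -0.4, 6.4]
opening: 0.0302
```

Request:
carry_out:
  gripper: [-1,-1,-1,-1,-1]
  translation:
    - [0,0,1]
    - [0,0,2]
    - [0,0,2.5]
    - [0,0,3]
    - [0,0,3]
  twist:
    - [0,-0.001,0]
    - [0,-0.001,0]
    - [0,-0.001,0]
    - [0,-0.001,0]
    - [0,-0.001,0]

```text
t: 14.6
eef_pos: [0.5331, 0.2662, 0.1931]
orientation: [[1.0, -0.001, -0.001], [-0.001, -1.0, -0.0], [-0.001, 0.0, -1.0]]
wrist_force: [-1.6, -0.8, 5.6]
opening: 0.03
```

Request:
carry_out:
  gripper: [-1,-1,-1,-1]
  translation:
    - [0,0,1]
    - [0,0,2]
    - [0,0,2.5]
    - [0,0,2.5]
  twist:
    - [0,-0.001,0]
    - [0,-0.001,0]
    - [0,-0.001,0]
    - [0,-0.001,0]

```text
t: 15.0
eef_pos: [0.5331, 0.2662, 0.1919]
orientation: [[1.0, -0.001, -0.001], [-0.001, -1.0, 0.0], [-0.001, -0.0, -1.0]]
wrist_force: [-3.5, -1.5, 8.4]
opening: 0.0297
```

```bash
python3 -c "
from h import *
from zz import c
for n in('side','top'): cv2.imwrite(f'pics/{n}6.png',snapshot(n)[:,:,::-1])
st()
cv2.imwrite('pics/z4.png',np.hstack([c('pics/side5.png',230,265,35,50,11),c('pics/side6.png',230,275,35,50,11)]))
"
```

```text
t 15.1 p [0.5331 0.2662 0.192 ] F [-3.11 -0.91  9.4 ] T [-0.339  0.721  0.011] op 0.0303 q [ 26.5  15.1   2.4  77.4   0.  116.6]
[[ 1.     -0.0011 -0.0006]
 [-0.0011 -1.      0.0005]
 [-0.0006 -0.0005 -1.    ]]
```

View pics/z4.png

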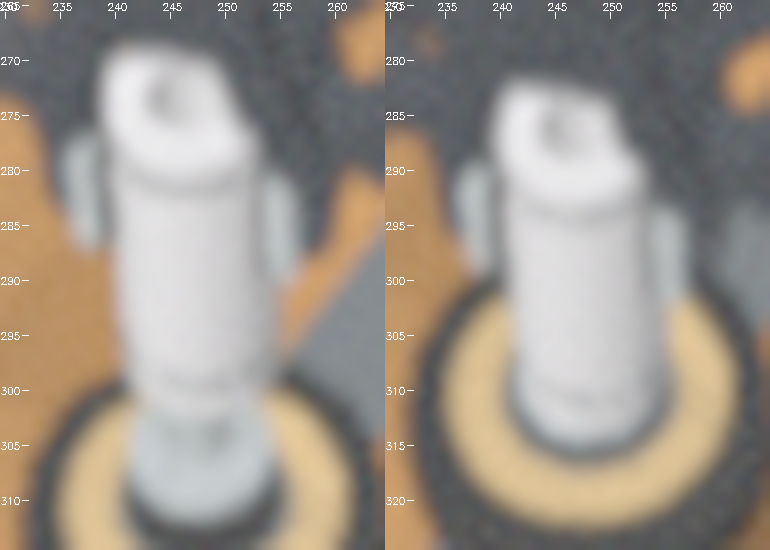

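The tube hasn't slipped in the pads, and the nut is down at the dark rubber washer. The force has started to rise (contact about 11.6 N). I'll press further in small increments.

Request:
carry_out:
  gripper: [-1,-1,-1,-1]
  translation:
    - [0,0,1.3]
    - [0,0,1.7]
    - [0,0,2.1]
    - [0,0,2.1]
  twist:
    - [0,0,0]
    - [0,0,0]
    - [0,0,0]
    - [0,0,0]

```text
t: 15.5
eef_pos: [0.5331, 0.2661, 0.1916]
orientation: [[1.0, -0.001, 0.001], [-0.001, -1.0, 0.001], [0.001, -0.001, -1.0]]
wrist_force: [-3.7, -2.3, 10.7]
opening: 0.0301
```

Request:
carry_out:
  gripper: [-1,-1,-1,-1]
  translation:
    - [0,0,1.8]
    - [0,0,2.2]
    - [0,0,2.6]
    - [0,0,2.6]
  twist:
    - [0,0,0]
    - [0,0,0]
    - [0,0,0]
    - [0,0,0]

```text
t: 15.9
eef_pos: [0.533, 0.2662, 0.1913]
orientation: [[1.0, -0.001, 0.003], [-0.001, -1.0, 0.002], [0.003, -0.002, -1.0]]
wrist_force: [-4.7, -2.1, 12.7]
opening: 0.0297
```

```bash
python3 -c "
from h import *
st()"
```

```text
t 15.9 p [0.533  0.2662 0.1913] F [-4.69 -2.11 12.71] T [-0.6    1.205 -0.035] op 0.0297 q [ 26.5  14.9   2.1  77.    0.1 116.6]
[[ 1.     -0.0011  0.0028]
 [-0.0011 -1.      0.0024]
 [ 0.0028 -0.0024 -1.    ]]
```

Request:
carry_out:
  gripper: [-1,-1,-1,-1]
  translation:
    - [-0.2,0,2.2]
    - [-0.2,0,2.6]
    - [-0.2,0,3.0]
    - [-0.2,0,3.0]
  twist:
    - [-0.002,-0.003,0]
    - [-0.002,-0.003,0]
    - [-0.002,-0.003,0]
    - [-0.002,-0.003,0]

```text
t: 16.3
eef_pos: [0.533, 0.2662, 0.191]
orientation: [[1.0, -0.001, 0.003], [-0.001, -1.0, 0.002], [0.003, -0.002, -1.0]]
wrist_force: [-4.9, -2.6, 14.7]
opening: 0.0305
```

```bash
python3 -c "
from h import *
st()"
```

```text
t 16.3 p [0.533  0.2662 0.191 ] F [-4.91 -2.59 14.68] T [-0.618  1.222  0.012] op 0.0305 q [ 26.5  14.9   2.1  77.    0.  116.6]
[[ 1.     -0.0011  0.0027]
 [-0.0011 -1.      0.0017]
 [ 0.0027 -0.0017 -1.    ]]
```

Request:
carry_out:
  gripper: [-1,-1,-1,-1,-1]
  translation:
    - [-0.2,0,2.8]
    - [-0.2,0,3.1]
    - [-0.2,0,3.4]
    - [-0.2,0,3.5]
    - [-0.2,0,3.5]
  twist:
    - [-0.003,-0.005,0]
    - [-0.003,-0.005,0]
    - [-0.003,-0.005,0]
    - [-0.003,-0.005,0]
    - [-0.003,-0.005,0]

```text
t: 16.8
eef_pos: [0.5331, 0.2663, 0.1908]
orientation: [[1.0, -0.001, 0.001], [-0.001, -1.0, 0.0], [0.001, -0.0, -1.0]]
wrist_force: [-5.7, -2.4, 17.5]
opening: 0.0302
```

```bash
python3 -c "
from h import *
st()"
```

```text
t 16.8 p [0.5331 0.2663 0.1908] F [-5.69 -2.44 17.53] T [-0.679  1.283 -0.008] op 0.0302 q [ 26.6  15.    2.2  77.1  -0.  116.6]
[[ 1.     -0.0012  0.0012]
 [-0.0012 -1.      0.0003]
 [ 0.0012 -0.0003 -1.    ]]
```

Vertical contact is about 19.7 N. I'll hold it for half a second.

Request:
carry_out:
  gripper: [-1,-1,-1,-1,-1,-1]
  translation:
    - [-0.1,0,3.4]
    - [-0.1,0,3.5]
    - [-0.1,0,3.5]
    - [-0.1,0,3.5]
    - [-0.1,0,3.5]
    - [-0.1,0,3.5]
  twist:
    - [-0.002,-0.003,0]
    - [-0.002,-0.003,0]
    - [-0.002,-0.003,0]
    - [-0.002,-0.003,0]
    - [-0.002,-0.003,0]
    - [-0.002,-0.003,0]

```text
t: 17.4
eef_pos: [0.5331, 0.2663, 0.1906]
orientation: [[1.0, -0.001, 0.001], [-0.001, -1.0, -0.0], [0.001, 0.0, -1.0]]
wrist_force: [-6.4, -2.5, 17.9]
opening: 0.0303
```

```bash
python3 -c "
from h import *
st()"
```

```text
t 17.4 p [0.5331 0.2663 0.1906] F [-6.42 -2.47 17.86] T [-0.762  1.491 -0.071] op 0.0303 q [ 26.6  15.    2.2  77.1  -0.  116.6]
[[ 1.     -0.0011  0.0015]
 [-0.0011 -1.     -0.0001]
 [ 0.0015  0.0001 -1.    ]]
```

Request:
carry_out:
  gripper: [-1,-1,-1,-1,-1]
  translation:
    - [0,0,3.5]
    - [0,0,3.6]
    - [0,0,3.7]
    - [0,0,3.7]
    - [0,0,3.7]
  twist:
    - [0,-0.001,0]
    - [0,-0.001,0]
    - [0,-0.001,0]
    - [0,-0.001,0]
    - [0,-0.001,0]

```text
t: 17.9
eef_pos: [0.5331, 0.2663, 0.1905]
orientation: [[1.0, -0.001, 0.004], [-0.001, -1.0, 0.001], [0.004, -0.002, -1.0]]
wrist_force: [-6.9, -2.9, 20.3]
opening: 0.0301
```

```bash
python3 -c "
from h import *
st()"
```

```text
t 17.9 p [0.5331 0.2663 0.1905] F [-6.91 -2.85 20.27] T [-0.796  1.72  -0.008] op 0.0301 q [ 26.6  14.9   2.   76.9  -0.  116.6]
[[ 1.     -0.0012  0.0036]
 [-0.0012 -1.      0.0015]
 [ 0.0036 -0.0015 -1.    ]]
```

Peak was about 22 N, held, and inside the 17–23 N window. Now I'll lift straight off.

Request:
carry_out:
  gripper: [-1,-1,-1,-1,-1,-1,-1,-1,-1,-1,-1,-1]
  translation:
    - [0,0,2]
    - [0,0,1]
    - [0,0,0]
    - [0,0,-2]
    - [0,0,-5]
    - [0,0,-12]
    - [0,0,-22]
    - [0,0,-34]
    - [0,0,-48]
    - [0,0,-64]
    - [0,0,-80]
    - [0,0,-80]
  twist:
    - [0,0,0]
    - [0,0,0]
    - [0,0,0]
    - [0,0,0]
    - [0,0,0]
    - [0,0,0]
    - [0,0,0]
    - [0,0,0]
    - [0,0,0]
    - [0,0,0]
    - [0,0,0]
    - [0,0,0]

```text
t: 19.1
eef_pos: [0.5337, 0.2667, 0.2737]
orientation: [[1.0, -0.001, 0.008], [-0.001, -1.0, 0.004], [0.008, -0.004, -1.0]]
wrist_force: [1.1, 0.5, -2.0]
opening: 0.0303
```

```bash
python3 -c "
from h import *
from zz import c
for n in('side','top'): cv2.imwrite(f'pics/{n}7.png',snapshot(n)[:,:,::-1])
st()
cv2.imwrite('pics/z5.png',np.hstack([c('pics/side7.png',215,235,90,95,6),c('pics/side0.png',235,290,35,50,6)]) if 0 else c('pics/side7.png',215,240,90,85,7))
goal([.5188,-.195,.27])
"
```

```text
t 19.2 p [0.5331 0.2663 0.2709] F [-0.65 -0.9  -2.36] T [-0.03   0.017 -0.03 ] op 0.03 q [ 26.6  15.2  12.5  87.   -0.  116.6]
[[ 1.     -0.0012  0.0047]
 [-0.0012 -1.      0.002 ]
 [ 0.0047 -0.002  -1.    ]]
trans [-13.77 461.35  -0.09] twist [-0.002  -0.0047 -0.0012] |d| 461.6
```

View pics/z5.png

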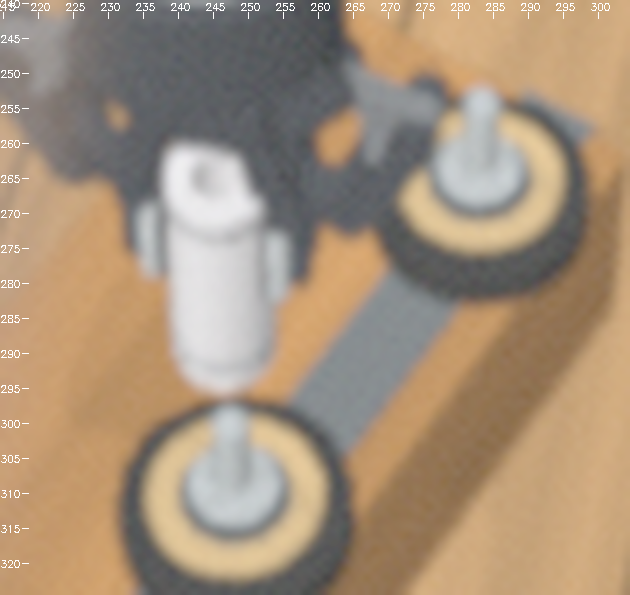

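The nut now sits down on its washer, like the finished wheel (tip at v≈298, nut at v≈309), and the tube is clear. Next I'll carry it to the slate's centre.

Request:
carry_out:
  gripper: [-1,-1,-1,-1,-1,-1,-1,-1,-1,-1,-1,-1,-1,-1,-1,-1]
  translation:
    - [-1,20,0]
    - [-2,50,0]
    - [-3,85,0]
    - [-4,122,0]
    - [-5,160,0]
    - [-6,198,0]
    - [-7,236,0]
    - [-8,274,0]
    - [-9,312,0]
    - [-10,350,0]
    - [-11,388,0]
    - [-12,420,0]
    - [-13,445,0]
    - [-13.8,461,0]
    - [-13.8,461,0]
    - [-13.8,461,0]
  twist:
    - [-0.002,-0.005,-0.001]
    - [-0.002,-0.005,-0.001]
    - [-0.002,-0.005,-0.001]
    - [-0.002,-0.005,-0.001]
    - [-0.002,-0.005,-0.001]
    - [-0.002,-0.005,-0.001]
    - [-0.002,-0.005,-0.001]
    - [-0.002,-0.005,-0.001]
    - [-0.002,-0.005,-0.001]
    - [-0.002,-0.005,-0.001]
    - [-0.002,-0.005,-0.001]
    - [-0.002,-0.005,-0.001]
    - [-0.002,-0.005,-0.001]
    - [-0.002,-0.005,-0.001]
    - [-0.002,-0.005,-0.001]
    - [-0.002,-0.005,-0.001]

```text
t: 20.8
eef_pos: [0.5187, -0.1943, 0.2694]
orientation: [[1.0, -0.0, -0.001], [-0.0, -1.0, 0.001], [-0.001, -0.001, -1.0]]
wrist_force: [-0.1, -0.4, -1.5]
opening: 0.0303
```

Request:
carry_out:
  gripper: [-1,-1,-1,-1,-1,-1,-1,-1,-1]
  translation:
    - [0,0,20]
    - [0,0,50]
    - [0,0,90]
    - [0,0,130]
    - [0,0,160]
    - [0,0,182]
    - [0,0,195]
    - [0,0,200]
    - [0,0,200]
  twist:
    - [0,0,0]
    - [0,0,0]
    - [0,0,0]
    - [0,0,0]
    - [0,0,0]
    - [0,0,0]
    - [0,0,0]
    - [0,0,0]
    - [0,0,0]

```text
t: 21.7
eef_pos: [0.5186, -0.1935, 0.0696]
orientation: [[1.0, 0.0, -0.001], [0.0, -1.0, 0.001], [-0.001, -0.001, -1.0]]
wrist_force: [0.5, 0.5, -1.1]
opening: 0.03
```

```bash
python3 -c "
from h import *
st();goal([.5188,-.195,.058])"
```

```text
t 21.7 p [ 0.5186 -0.1935  0.0696] F [ 0.51  0.51 -1.14] T [ 0.041 -0.013  0.013] op 0.03 q [-20.5  13.1 -15.7  61.3   0.   69.5]
[[ 1.      0.0004 -0.0011]
 [ 0.0004 -1.      0.001 ]
 [-0.0011 -0.001  -1.    ]]
trans [ 0.22  1.5  11.55] twist [-0.001   0.0011  0.0004] |d| 11.7
```

Lower gently until I feel the slate.

Request:
carry_out:
  gripper: [-1,-1,-1,-1,-1,-1]
  translation:
    - [0,0,3]
    - [0,0,6]
    - [0,0,8.5]
    - [0,0,10.5]
    - [0,0,11.5]
    - [0,0,11.5]
  twist:
    - [-0.001,0.001,0]
    - [-0.001,0.001,0]
    - [-0.001,0.001,0]
    - [-0.001,0.001,0]
    - [-0.001,0.001,0]
    - [-0.001,0.001,0]

```text
t: 22.3
eef_pos: [0.5186, -0.1936, 0.0581]
orientation: [[1.0, 0.0, -0.0], [0.0, -1.0, -0.0], [-0.0, 0.0, -1.0]]
wrist_force: [0.1, -0.1, -2.4]
opening: 0.0299
```

Request:
carry_out:
  gripper: [-1,-1,-1]
  translation:
    - [0,0,0.3]
    - [0,0,0.6]
    - [0,0,0.6]
  twist:
    - [0,0,0]
    - [0,0,0]
    - [0,0,0]

```text
t: 22.6
eef_pos: [0.5186, -0.1936, 0.0581]
orientation: [[1.0, 0.0, 0.0], [0.0, -1.0, -0.0], [0.0, 0.0, -1.0]]
wrist_force: [-3.0, 1.1, 5.2]
opening: 0.0303
```

```bash
python3 -c "
from h import *
st()"
```

```text
t 22.6 p [ 0.5186 -0.1936  0.0581] F [-2.98  1.13  5.21] T [ 0.237  0.589 -0.006] op 0.0303 q [-20.5  13.4 -16.8  59.7  -0.   69.5]
[[ 1.      0.0003  0.0004]
 [ 0.0003 -1.     -0.0002]
 [ 0.0004  0.0002 -1.    ]]
```

Request:
carry_out:
  gripper: [-0.2,-0.1,0,0.3,0.6,1,1,1,1]
  translation:
    - [0,0,0]
    - [0,0,0]
    - [0,0,0]
    - [0,0,0]
    - [0,0,0]
    - [0,0,0]
    - [0,0,0]
    - [0,0,0]
    - [0,0,0]
  twist:
    - [0,0,0]
    - [0,0,0]
    - [0,0,0]
    - [0,0,0]
    - [0,0,0]
    - [0,0,0]
    - [0,0,0]
    - [0,0,0]
    - [0,0,0]

```text
t: 23.5
eef_pos: [0.5186, -0.1936, 0.0581]
orientation: [[1.0, 0.0, 0.0], [0.0, -1.0, -0.0], [0.0, 0.0, -1.0]]
wrist_force: [-1.0, -1.0, -0.5]
opening: 0.0853
```

Request:
carry_out:
  gripper: [1,1,1,1,1,1,1,1]
  translation:
    - [0,0,-5]
    - [0,0,-20]
    - [0,0,-45]
    - [0,0,-80]
    - [0,0,-115]
    - [0,0,-145]
    - [0,0,-160]
    - [0,0,-160]
  twist:
    - [0,0,0]
    - [0,0,0]
    - [0,0,0]
    - [0,0,0]
    - [0,0,0]
    - [0,0,0]
    - [0,0,0]
    - [0,0,0]

```text
t: 24.3
eef_pos: [0.5197, -0.194, 0.2211]
orientation: [[1.0, 0.0, 0.005], [0.0, -1.0, -0.002], [0.005, 0.002, -1.0]]
wrist_force: [-0.6, -0.2, 0.1]
opening: 0.0851
```

```bash
python3 -c "
from h import *
from zz import c
for n in('side','top'): cv2.imwrite(f'pics/{n}8.png',snapshot(n)[:,:,::-1])
st()
cv2.imwrite('pics/z6.png',np.hstack([c('pics/side8.png',240,140,100,100,4),c('pics/side8.png',210,240,100,100,4)]))
print(proj('side',[.5186,-.1936,.107]),proj('side',[.5186,-.1936,.012]))
goal([.38,-.38,.25])
"
```

```text
t 24.4 p [ 0.5186 -0.1936  0.2179] F [0.35 0.04 0.05] T [ 0.062 -0.013  0.016] op 0.0854 q [-20.5  10.3  -0.3  79.3  -0.   69.5]
[[ 1.      0.0003  0.0006]
 [ 0.0003 -1.     -0.0003]
 [ 0.0006  0.0003 -1.    ]]
[292.1302 178.7021] [291.1033 200.0879]
trans [-138.63  186.4   -32.18] twist [ 0.0003 -0.0006  0.0003] |d| 234.5
```

View pics/z6.png

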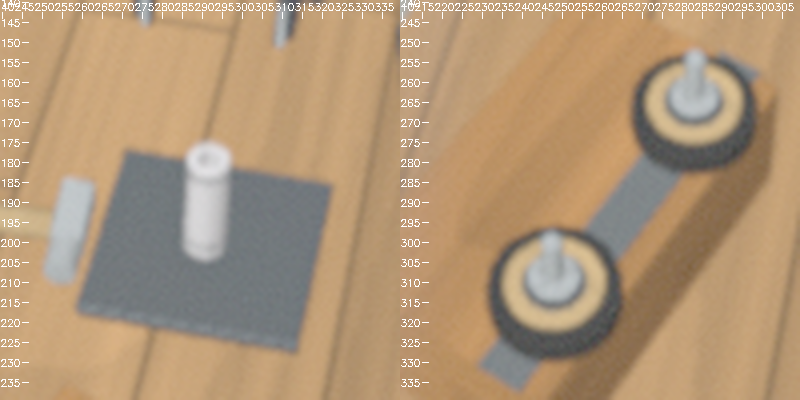

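```bash
python3 -c "
from h import *
a=cv2.imread('pics/side0.png').astype(int);b=cv2.imread('pics/side8.png').astype(int)
d=abs(a-b).max(2)
for n,(x0,x1,y0,y1) in dict(jar=(180,217,203,255),book=(145,205,260,328),hammer=(175,266,180,212)).items(): print(n,d[y0:y1,x0:x1].mean().round(2),np.percentile(d[y0:y1,x0:x1],99))
job_done();st()
"
```

```text
jar 1.96 5.0
book 2.23 6.0
hammer 2.19 5.0
the job is handed in; nothing more can be done
the job is handed in; nothing more can be done
```

I pressed the nut onto its rubber washer with the setting tube, stood the tube back on the small slate, and handed the job in at about 24 s of the 72 s allowed. The hand-in gives no verdict, so the results below are my own readings.

- **Fit and press:** The tube met the nut about 24 mm below the shaft's end. It slid at about 8–9 N until the force rose at about 40 mm, which I took as the rubber. I held a steady vertical push of about 20 N, then about 22 N, for roughly a second in all, and lifted the tube straight off.
- **Last pictures:** The nut sits on its washer like the finished one. The tube stands upright near the centre of the slate with the gripper well clear. The jar, book and hammer show no change from the first side picture.
- **Less certain:**
    - The two cameras disagreed by 2–5 mm on the axle's y position. A 3 N side push on the way down made me shift about 2 mm further towards +y, after which the tube slid freely.
    - A side force of up to 7 N built up while pressing. The push on the nut itself may have been slightly less than the 20–22 N I read, and I could not check its tightness directly.

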